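# Weigh out eggs on the spring scale

## Task

For a cake, move eggs one at a time from the wooden rack into the egg cups on the scale's pan, until the red needle comes to rest inside the green band; leave the eggs that are not needed in the rack and the butter tub on the pan. Eggs are fragile: take them with a light grip, set them down upright in the cups without dropping or knocking them, never push the pan down to its stop, and do not disturb the things around.

Things in the scene. Friction and masses are not known exactly. Their poses are not given: they have to be found in the camera images.
- egg0: a hen's egg (one of four, all about alike), 62 mm tall, 46 mm across at its widest, 27 mm above its origin; blunt end down; origin at its lowest point, z up along the egg. About 65 g. Its shell cracks if a finger squeezes it with much over 40 N, or if it falls more than about 10 mm
- egg1: a hen's egg (one of four, all about alike), 62 mm tall, 46 mm across at its widest, 27 mm above its origin; blunt end down; origin at its lowest point, z up along the egg. About 65 g. Its shell cracks if a finger squeezes it with much over 40 N, or if it falls more than about 10 mm
- egg2: a hen's egg (one of four, all about alike), 62 mm tall, 46 mm across at its widest, 27 mm above its origin; blunt end down; origin at its lowest point, z up along the egg. About 65 g. Its shell cracks if a finger squeezes it with much over 40 N, or if it falls more than about 10 mm
- egg3: a hen's egg (one of four, all about alike), 62 mm tall, 46 mm across at its widest, 27 mm above its origin; blunt end down; origin at its lowest point, z up along the egg. About 65 g. Its shell cracks if a finger squeezes it with much over 40 N, or if it falls more than about 10 mm
- rack: fixed wooden egg rack, 75 (x) x 300 (y) x 30 mm high, origin under its centre; four ring-shaped cups in a row along its own y at -105, -35, +35, +105 mm; each ring is 34 mm outside, 27 mm inside, 14 mm high, its top 30 mm above the worktop; a seated egg's origin is 5.5 mm below the ring's top
- scale: fixed white spring kitchen scale, 62 mm high; origin on the worktop under the pan's middle; its own -x is the front, with a round sloping dial (128 mm, centre 125 mm in front of and 62 mm above the origin). On top a steel pan 170 (x) x 250 (y) mm, rim 12 mm, floor 116 mm above the worktop when empty; it sinks on a spring, 5 mm per egg, to its stop at 36 mm
- pan_cup0 (a point): centre of the top edge of white egg cup 0 of the three on the pan, in a row along the scale's y, 70 mm apart (the row lies 30 mm in front of the pan's middle); ring 34 mm outside, 27 mm inside, 14 mm high above the pan's floor; moves down with the pan; a seated egg's origin is 5.5 mm below this point
- pan_cup1 (a point): centre of the top edge of white egg cup 1 of the three on the pan, in a row along the scale's y, 70 mm apart (the row lies 30 mm in front of the pan's middle); ring 34 mm outside, 27 mm inside, 14 mm high above the pan's floor; moves down with the pan; a seated egg's origin is 5.5 mm below this point
- pan_cup2 (a point): centre of the top edge of white egg cup 2 of the three on the pan, in a row along the scale's y, 70 mm apart (the row lies 30 mm in front of the pan's middle); ring 34 mm outside, 27 mm inside, 14 mm high above the pan's floor; moves down with the pan; a seated egg's origin is 5.5 mm below this point
- needle (a joint): angle of the red needle on the dial, 0 at twelve o'clock (empty pan), growing clockwise; one egg turns it by about 0.65 rad; the green band, round six o'clock, runs from 2.58 to 3.47 rad
- butter_tub: blue and cream butter tub, 63 (x) x 105 (y) x 26 mm, origin under its centre, standing on the pan behind the egg cups (its middle 47 mm behind the pan's middle); how full it is differs
- salt_mill: small white salt mill, 44 mm wide, 90 mm tall (bystander)
- spice: spice jar with a dark lid, 41 mm wide, 105 mm tall (bystander)
- tea_box: red box of tea, 69 x 133 x 66 mm (bystander)
Not all that is in view belongs to the job. What is shaped like the egg2 but turquoise is not meant. What is shaped like the egg1 but black is not meant.

How it is judged:
By the outcome, as a careful person would: the job done as asked, in the order asked, and still so for the second after the job is handed in, with the robot touching nothing.
It also fails if it takes over 72 s, if anything falls off the work surface, if the arm or the gripper's body presses on something with over 40 N, if the wrist force passes 120 N, or if a joint passes its speed limit or range.

## Robot

A 6-joint arm with a two-finger parallel gripper is mounted at the origin on a cart in front of the work surface, level with it; the furniture and walls round the work are solid. World frame = base frame: x ahead of the robot, y to its left, z up, the work surface at z = 0. Lengths are in m, angles in rad, forces in N, time in s.
With the tool pointing down it reaches from about 0.325 to 0.925 m from the base axis. Payload 3.1 kg.
Tool frame: the origin (TCP) lies at the very end of the fingers, on their centre line; the grasp point (between the pads) lies tcp_to_grasp behind it (tcp_to_grasp is the distance from the TCP to the grasp point, in m); z points along the fingers, y is the line along which they close (so a half turn about z gives the same grasp; the last joint's range is limited). The gripper opens to 85 mm and grips with 20 to 120 N. Pads are 22 mm wide; open, the fingers measure 114 mm over their backs; the gripper's body (76 mm by 85 mm) begins 54 mm behind the grasp point. The pads swing forward as they close: fully open they stand 13 mm farther back than shut.
Start: joints at [1.08, 0.217, 1.613, -0, 1.311, -0.112], TCP at [0.231, 0.581, 0.195] pointing down, gripper open.
Joint ranges: [-2.75, 2.75], [-0.78, 2.1], [0.31, 2.55], [-1.13, 4.27], [0.13, 2.63], [-2.58, 2.58]. Speed limits (rad/s): [2.79, 2.79, 3.14, 3.14, 3.14, 3.14].

## Interface

Orientations are given as a unit quaternion [x, y, z, w].
In Python, from workcell import move_to, move_linear, move_j, set_gripper, wait, ik, get_state, grab_frame, PlanningError, close_job, tcp_to_grasp gives the robot as it stands. Calls block until the motion is done:
- move_to(position, orientation): joint-space move of the TCP to a pose.
- move_linear(position, ori=None, rate=0.15, until_force=None): straight line of the TCP; ori=None keeps the orientation; rate is the mean speed in m/s. With until_force (N) it stops when the force on the tool has changed by that much, and returns True; else False.
- move_j(angles): joint-space move.
- set_gripper(opening, strength=None): finger opening in m; strength is the grip in N (None keeps the last); returns when the fingers have stopped.
- wait(seconds).
- ik(position, orientation): joint angles nearest the present ones, or None.
- get_state(): the state.
- grab_frame(name): name is "scene" or "top" or "wrist"; returns a dict with "pixels" (480x640x3 uint8, red, green, blue), "range_z" (480x640 float32, m along the optical axis (not along the pixel's ray), 0 where there is no reading), "fov_y" (degrees; the focal length in pixels is half the picture's height over the tangent of half this angle, whatever the lens; pixels are square), "cx", "cy" (the principal point, pixels), "k1" (the pictures are not rectified: a ray, as slopes to the right and down, at radius r is drawn at 1 + k1 r^2 times it, then the intrinsics apply), "camera_from_world" (4x4, takes a point from world to camera coordinates). Camera axes: x right, y down, z forward; pixel columns grow to the right and rows downward; lengths in m; the calibration is good to about 2 mm. A picture is of the moment at which its call begins.
A pose or a line that the arm cannot do raises PlanningError and nothing moves.
- close_job(): hands the job in; it is judged then, once.
The state is a dict: "time": time; "joints": joint angles; "qvel": joint speeds; "tau": joint torques, N m; "eef_pos": TCP position; "ee_rot": TCP orientation; "force": force on the tool from outside, world axes, zero at the start; "ft_torque": the same for the moment, N m; "width": finger opening in m; "gripper_force": force on a finger pad.
Only numpy, scipy, OpenCV 4.12 (cv2) and the standard library are available. Lean on these libraries where they do the work, as an engineer would, in place of code of your own. Each camera call takes 0.05 s, during which the arm holds its last target. There are 200 camera calls.

## Working session

There is one attempt and no reset: what is moved stays moved. The work goes in short steps, each a Python script; the robot and the scene stay as the last script left them, time stands still between calls to the robot, and variables do not carry over. Pictures are saved under pics/ and viewed, at most 10 in all, crops included, and the job is handed in when it is done.

```bash
mkdir -p pics; ls; cat > h.py <<'E'
import numpy as np, cv2
from workcell import *
def grab(n):
    f=grab_frame(n); f['f']=240/np.tan(np.radians(f['fov_y'])/2); f['T']=np.array(f['camera_from_world']); return f
def rays(f,uv):
    uv=np.atleast_2d(np.float64(uv)); K=np.array([[f['f'],0,f['cx']],[0,f['f'],f['cy']],[0,0,1.]])
    p=cv2.undistortPoints(uv[:,None],K,np.array([f['k1'],0,0,0.]))[:,0]
    d=np.c_[p,np.ones(len(p))]; R=f['T'][:3,:3]; return -R.T@f['T'][:3,3], d@R
def onplane(f,uv,z):
    c,d=rays(f,uv); return c+d*((z-c[2])/d[:,2])[:,None]
def atdepth(f,uv):
    c,d=rays(f,uv); uv=np.atleast_2d(uv).astype(int); return c+d*f['range_z'][uv[:,1],uv[:,0]][:,None]
def cloud(f):
    v,u=np.mgrid[:480,:640]; c,d=rays(f,np.c_[u.ravel(),v.ravel()]); P=c+d*f['range_z'].reshape(-1,1)
    P[f['range_z'].ravel()==0]=np.nan; return P.reshape(480,640,3)
def project(f,P):
    P=np.atleast_2d(P); q=P@f['T'][:3,:3].T+f['T'][:3,3]; p=q[:,:2]/q[:,2:]; p=p*(1+f['k1']*(p**2).sum(1))[:,None]
    return p*f['f']+[f['cx'],f['cy']]
def save(n,a): cv2.imwrite('pics/'+n,a[...,::-1])
E
python3 - <<'E'
from h import *
s=get_state(); print(s, tcp_to_grasp if not callable(tcp_to_grasp) else tcp_to_grasp())
for n in('scene','top'):
    f=grab(n); save(n+'0.png',f['pixels']); print(n,f['f'],f['cx'],f['cy'],f['k1'],np.round(f['T'],3).tolist())
E
```

```text
pics
{'time': 0.0, 'joints': array([ 1.07979347e+00,  2.17731447e-01,  1.61494070e+00, -1.24920444e-05,
        1.31131692e+00, -1.12196738e-01]), 'qvel': array([ 9.62985527e-05,  1.43448165e-04,  3.65678473e-06, -7.12464076e-04,
        3.94708206e-04, -1.97560920e-04]), 'tau': array([-2.74384383e-04, -3.96843696e+01, -3.03857231e+01, -1.88302879e-04,
        9.60409379e-03,  1.32469054e-05]), 'eef_pos': array([0.23068168, 0.57989151, 0.19377905]), 'ee_rot': array([ 1.88270945e-01,  9.82116396e-01, -1.14591436e-03, -3.50162207e-04]), 'force': array([ 0.52188338, -0.76125066,  0.54616579]), 'ft_torque': array([-0.03132154,  0.0420932 , -0.01623133]), 'gripper_force': 0.0, 'width': 0.08567348384724072} 0.0187
scene 612.9498732944484 322.3944787990354 239.9824674415269 -0.07573583803677515 [[0.255, -0.967, -0.02, -0.224], [-0.393, -0.085, -0.916, 0.266], [0.883, 0.241, -0.402, 1.17], [0.0, 0.0, 0.0, 1.0]]
top 574.170005511386 321.52682754245444 238.27202131069652 -0.03140543477738233 [[0.306, -0.952, 0.002, -0.261], [-0.886, -0.286, -0.364, 0.423], [0.347, 0.109, -0.931, 1.63], [0.0, 0.0, 0.0, 1.0]]
```

View pics/scene0.png

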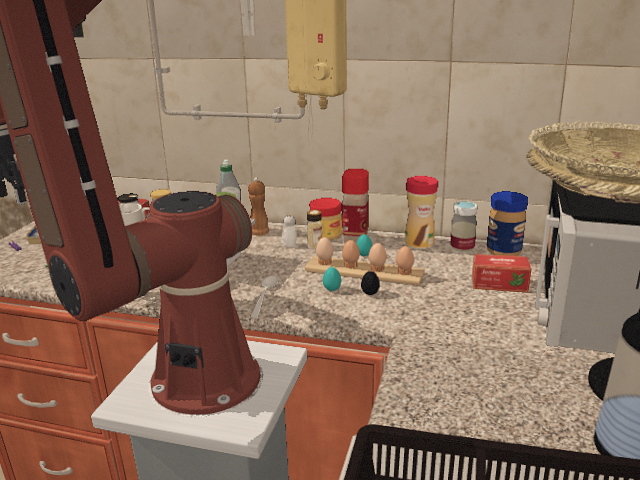

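View pics/top0.png

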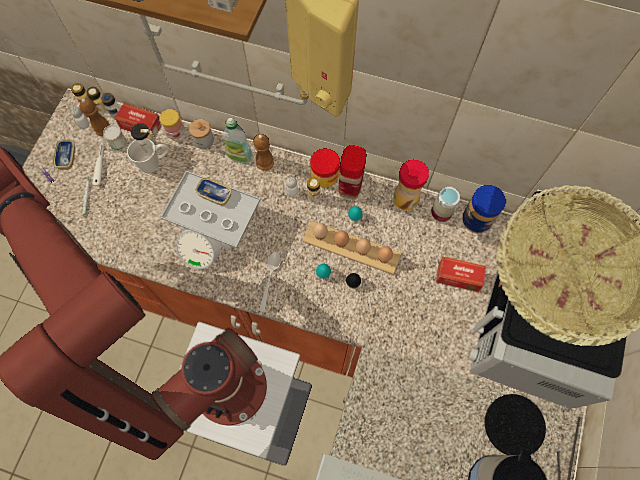

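The scene view shows the four brown eggs in the rack at (324,250), (350,253), (377,256) and (404,259). The scale is hidden by the arm there. In the top view the eggs are at (320,230), (341,239), (363,247) and (385,255), the pan cups at (186,208), (206,215) and (228,225), the tub at (213,190) and the dial at (196,250).

What could be mistaken for my eggs in the top view: turquoise at (355,213), turquoise at (323,271), black at (353,280). I choose only the four brown ones in the rack.

```bash
cat >> h.py <<'E'
def eggs(f,box):
    hsv=cv2.cvtColor(f['pixels'],cv2.COLOR_RGB2HSV); P=cloud(f)
    m=cv2.inRange(hsv,(3,50,60),(20,190,255)); z=np.nan_to_num(P[...,2])
    m[(z<0.042)|(z>0.13)]=0; k=np.zeros_like(m); x0,y0,x1,y1=box; k[y0:y1,x0:x1]=1; m*=k
    n,l,st,c=cv2.connectedComponentsWithStats(m)
    o=[]
    for i in range(1,n):
        if st[i,4]>60:
            p=P[l==i]; o.append((c[i],st[i],p))
    return o
def sphfit(p):
    A=np.c_[2*p,np.ones(len(p))]; s=np.linalg.lstsq(A,(p**2).sum(1),rcond=None)[0]; return s[:3],np.sqrt(s[3]+s[:3]@s[:3])
def tri(fa,a,fb,b):
    ca,da=rays(fa,a); cb,db=rays(fb,b); A=0;B=0
    for c,d in((ca,da[0]),(cb,db[0])):
        d=d/np.linalg.norm(d); M=np.eye(3)-np.outer(d,d); A=A+M; B=B+M@c
    x=np.linalg.solve(A,B); return x
E
python3 - <<'E'
from h import *
t=grab('top'); s=grab('scene')
ea=sorted(eggs(t,(290,205,410,280)),key=lambda e:e[0][0]); eb=sorted(eggs(s,(300,230,420,275)),key=lambda e:e[0][0])
for n,e in(('top',ea),('scene',eb)):
    for c,st,p in e: print(n,c.round(1),st,'fit',sphfit(p)[0].round(4),round(sphfit(p)[1],4),'zmax',p[:,2].max().round(4),'med',np.median(p,0).round(4))
if len(ea)==len(eb):
    for a,b in zip(ea,eb): print('tri',tri(t,a[0],s,b[0]).round(4))
P=cloud(t)
for n,u,v in(('cup',186,208),('cup',206,215),('cup',228,225),('tub',213,190),('dial',196,250),('rackL',307,232),('rackR',396,266),('salt',291,186),('spice',314,187)): print(n,P[v,u].round(3))
big=cv2.resize(t['pixels'][165:275,150:260],None,fx=5,fy=5,interpolation=cv2.INTER_CUBIC)
b2=cv2.resize(t['pixels'][195:295,295:405],(250*110//100,250),interpolation=cv2.INTER_CUBIC)
out=np.zeros((550,800,3),np.uint8); out[:,:550]=big; out[:250,550:800]=b2[:,:250]; save('crop1.png',out)
E
```

```text
top [319.8 230.2] [313 223  15  15 177] fit [ 0.5149 -0.1029  0.0624] 0.0209 zmax 0.0898 med [ 0.5083 -0.1053  0.0721]
top [341.2 238. ] [334 231  15  15 179] fit [ 0.5104 -0.1727  0.0624] 0.021 zmax 0.0918 med [ 0.5037 -0.1738  0.073 ]
top [362.9 246. ] [356 239  15  15 182] fit [ 0.5061 -0.2419  0.0626] 0.0208 zmax 0.0924 med [ 0.4995 -0.2428  0.0706]
top [384.9 253.8] [378 246  15  16 183] fit [ 0.5025 -0.312   0.0631] 0.0207 zmax 0.093 med [ 0.4955 -0.312   0.0711]
scene [314.  232.2] [307 230  15   7  77] fit [ 0.6328 -0.0412  0.0492] 0.0158 zmax 0.0601 med [ 0.6237 -0.0446  0.0492]
scene [324.4 247. ] [316 237  18  20 273] fit [ 0.5152 -0.1019  0.0596] 0.0217 zmax 0.0874 med [ 0.5032 -0.1057  0.0646]
scene [350.4 250.3] [342 240  18  21 279] fit [ 0.5105 -0.1715  0.0599] 0.0215 zmax 0.0899 med [ 0.4989 -0.1742  0.0635]
scene [377.4 253.2] [369 243  18  20 290] fit [ 0.5063 -0.2419  0.0601] 0.0214 zmax 0.0877 med [ 0.4946 -0.2438  0.0644]
scene [405.1 256.5] [396 246  19  21 298] fit [ 0.5024 -0.3115  0.0595] 0.0218 zmax 0.088 med [ 0.4908 -0.3138  0.0644]
cup [0.439 0.293 0.11 ]
cup [0.438 0.228 0.107]
cup [0.428 0.154 0.106]
tub [0.515 0.234 0.121]
dial [0.337 0.228 0.065]
rackL [ 0.512 -0.062  0.018]
rackR [ 0.491 -0.355  0.011]
salt [0.62  0.025 0.076]
spice [ 0.626 -0.049  0.103]
```

View pics/crop1.png

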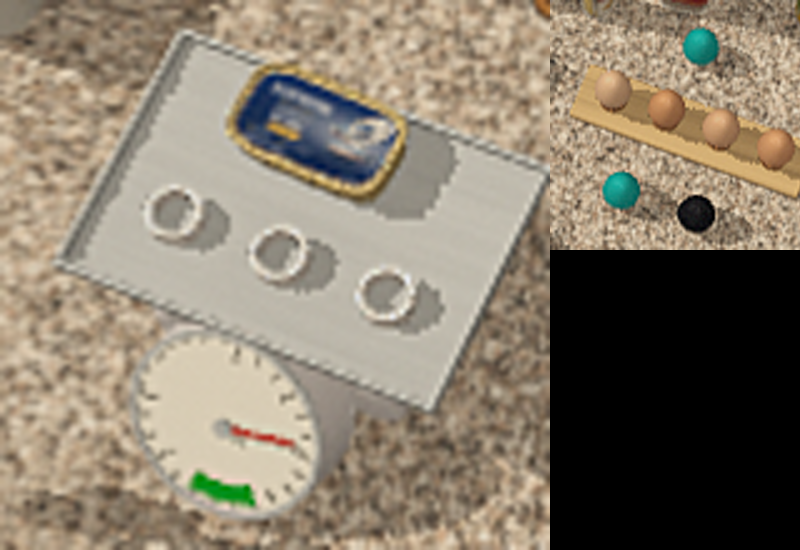

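The crop shows the cups at crop (172,212), (278,253) and (386,295), the tub behind them, and the needle pointing right of the dial's centre (223,428), so the butter already weighs on the scale. The chosen eggs are the brown ones on the rack; the turquoise and black decoys stand off it. Next I take wrist views over the pan.

```bash
cat >> h.py <<'E'
from scipy.spatial.transform import Rotation as Rn
def down(phi):  # tool pointing down, closing line (tool y) at world angle phi
    a=(phi+np.pi/2)/2; return np.array([np.cos(a),np.sin(a),0,0])
def pick_ori(pos,phi):
    best=None
    for p in(phi,phi+np.pi):
        q=down(p); j=ik(pos,q)
        if j is not None and (best is None or abs(j[5])<abs(best[1][5])): best=(q,j)
    return best
def rings(f,zlo,zhi,box=None):
    hsv=cv2.cvtColor(f['pixels'],cv2.COLOR_RGB2HSV); P=cloud(f)
    return P,hsv
E
python3 - <<'E'
from h import *
t=grab('top'); s=grab('scene')
ea=sorted(eggs(t,(290,205,410,280)),key=lambda e:e[0][0]); eb=sorted(eggs(s,(300,236,420,275)),key=lambda e:e[0][0])
for a,b in zip(ea,eb): print('tri',tri(t,a[0],s,b[0]).round(4))
for k,xy in enumerate([(0.40,0.20),(0.46,0.25)]):
    q,j=pick_ori((*xy,0.34),0.0); print(j.round(2))
    (move_to if k==0 else move_linear)((*xy,0.34),q); w=grab('wrist'); save(f'w{k}.png',w['pixels']); np.savez(f'w{k}.npz',**w)
    c=-w['T'][:3,:3].T@w['T'][:3,3]; print('cam',c.round(3),w['T'][2,:3].round(2), get_state()['time'])
out=np.hstack([cv2.resize(cv2.imread(f'pics/w{k}.png'),(400,300)) for k in(0,1)]); cv2.imwrite('pics/w01.png',out)
E
```

```text
tri [ 0.513  -0.1031  0.06  ]
tri [ 0.5085 -0.1722  0.0598]
tri [ 0.5043 -0.2421  0.0602]
tri [ 0.5001 -0.3119  0.0602]
[ 0.31 -0.26  1.82 -0.    1.59  0.31]
cam [0.4   0.277 0.519] [-0.   -0.3  -0.95] 1.9667
[ 0.36 -0.08  1.66 -0.    1.56  0.36]
cam [0.46  0.326 0.518] [-0.   -0.3  -0.95] 2.6833
```

View pics/w01.png

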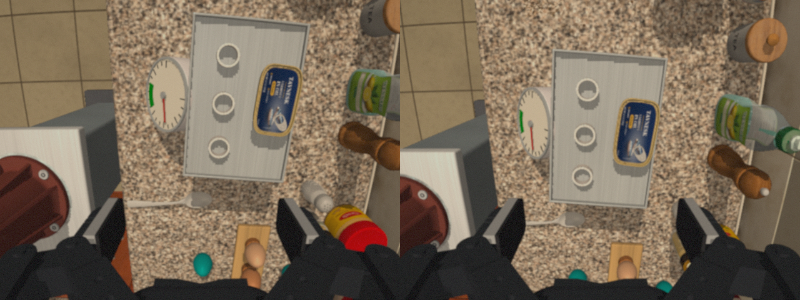

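The wrist views show the cups at full-size pixels (365,86), (357,165), (349,237) in w0 and (301,144), (296,214), (293,282) in w1. The dial is at (269,150) in w0 and the needle points toward 3–4 o'clock.

```bash
cat >> h.py <<'E'
def cups(f,guess,r=26):
    out=[]; P=cloud(f); g=cv2.cvtColor(f['pixels'],cv2.COLOR_RGB2GRAY); sat=cv2.cvtColor(f['pixels'],cv2.COLOR_RGB2HSV)[...,1]
    for u,v in guess:
        u,v=int(u),int(v); sl=np.s_[v-r:v+r,u-r:u+r]; w=g[sl]; q=P[sl]; zf=np.nanpercentile(q[...,2],30)
        hi=(q[...,2]>zf+0.009)&(q[...,2]<zf+0.02); p=q[hi]
        s=np.linalg.lstsq(np.c_[2*p[:,:2],np.ones(len(p))],(p[:,:2]**2).sum(1),rcond=None)[0]
        m=((w>np.median(w)+25)).astype(np.uint8); n,l,st,c=cv2.connectedComponentsWithStats(m,connectivity=8)
        k=1+np.argmax(st[1:,4]); cs,_=cv2.findContours((l==k).astype(np.uint8),cv2.RETR_EXTERNAL,cv2.CHAIN_APPROX_NONE)
        el=cv2.fitEllipse(cv2.convexHull(max(cs,key=len))); pix=np.array(el[0])+[u-r,v-r]
        out.append(dict(pix=pix,ell=np.round(el[1],1),xy=s[:2],rad=np.sqrt(s[2]+s[:2]@s[:2]),ztop=np.median(p[:,2]),zf=zf,n=len(p)))
    return out
def needle(f,c0,ex,ey,box):
    """needle angle: red pixels cast on the dial plane; c0 dial centre, ex scale x in world, ey scale y"""
    hsv=cv2.cvtColor(f['pixels'],cv2.COLOR_RGB2HSV); x0,y0,x1,y1=box
    m=(cv2.inRange(hsv,(0,130,80),(6,255,255))|cv2.inRange(hsv,(172,130,80),(180,255,255)))[y0:y1,x0:x1]
    g=cv2.inRange(hsv,(50,120,50),(75,255,255))[y0:y1,x0:x1]
    return [np.argwhere(k)[:,::-1]+[x0,y0] for k in(m,g)]
E
python3 - <<'E'
from h import *
W=[dict(np.load(f'w{k}.npz')) for k in(0,1)]
G=[[(365,86),(357,165),(349,237)],[(301,144),(296,214),(293,282)]]
C=[cups(w,g) for w,g in zip(W,G)]
for c in C:
    for d in c: print({k:np.round(v,4) for k,v in d.items()})
for a,b in zip(*C): print('tri',tri(W[0],a['pix'],W[1],b['pix']).round(4))
# dial cloud: plane
P=cloud(W[0]); hsv=cv2.cvtColor(W[0]['pixels'],cv2.COLOR_RGB2HSV)
R,Gn=needle(W[0],0,0,0,(220,70,310,230)); print('red',len(R),R.mean(0),'green',len(Gn),Gn.mean(0))
print('red pts',P[R[:,1],R[:,0]].mean(0).round(4),'green',P[Gn[:,1],Gn[:,0]].mean(0).round(4))
t=grab('top')
im=cv2.resize(W[0]['pixels'][70:230,210:320],None,fx=3.4,fy=3.4,interpolation=cv2.INTER_CUBIC); save('dial0.png',im)
E
```

```text
{'pix': array([365.0977,  89.5722]), 'ell': array([32.5, 33.4]), 'xy': array([0.4394, 0.295 ]), 'rad': np.float64(0.0154), 'ztop': np.float64(0.1194), 'zf': np.float64(0.1053), 'n': np.int64(491)}
{'pix': array([355.4134, 165.0769]), 'ell': array([29.6, 33.2]), 'xy': array([0.4338, 0.2254]), 'rad': np.float64(0.0155), 'ztop': np.float64(0.1193), 'zf': np.float64(0.1053), 'n': np.int64(438)}
{'pix': array([353.089, 236.301]), 'ell': array([26.4, 28.9]), 'xy': array([0.4285, 0.1556]), 'rad': np.float64(0.0154), 'ztop': np.float64(0.1193), 'zf': np.float64(0.1054), 'n': np.int64(424)}
{'pix': array([299.7984, 143.2265]), 'ell': array([33.7, 34.6]), 'xy': array([0.4396, 0.2953]), 'rad': np.float64(0.0152), 'ztop': np.float64(0.1194), 'zf': np.float64(0.1052), 'n': np.int64(435)}
{'pix': array([295.0798, 215.9379]), 'ell': array([31.7, 32.6]), 'xy': array([0.434 , 0.2255]), 'rad': np.float64(0.0154), 'ztop': np.float64(0.1194), 'zf': np.float64(0.1054), 'n': np.int64(427)}
{'pix': array([291.0452, 282.0149]), 'ell': array([28.3, 31.6]), 'xy': array([0.4287, 0.1562]), 'rad': np.float64(0.0151), 'ztop': np.float64(0.1191), 'zf': np.float64(0.1052), 'n': np.int64(400)}
tri [0.4399 0.2944 0.1132]
tri [0.4334 0.2243 0.1115]
tri [0.4303 0.1599 0.13  ]
red 78 [262.15384615 175.94871795] green 186 [241.42473118 151.37634409]
red pts [nan nan nan] green [nan nan nan]
```

View pics/dial0.png

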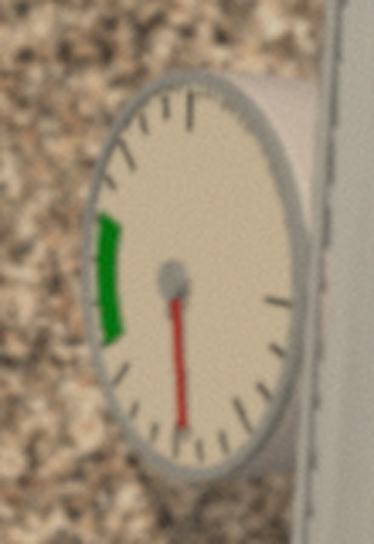

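The needle is near 3 o'clock, about 1.4–1.5 rad, and the pan has sunk 10.7 mm, which agrees. So two or three eggs are needed. The depth of both wrist views gives the cups to about 0.5 mm (top at z 0.119). Now I pick the first egg.

```bash
cat >> h.py <<'E'
EGG=np.array([[.5142,-.1026],[.5098,-.1721],[.5056,-.2420],[.5014,-.3117]])
CUP=np.array([[.4395,.2951],[.4339,.2255],[.4286,.1559]])
RY=-np.arctan2(.0128,.2091); SY=-np.arctan2(.0109,.1392)
def pick(i):
    x,y=EGG[i]; q,_=pick_ori((x,y,.029),RY)
    set_gripper(.066,20); move_to((x,y,.16),q); move_linear((x,y,.06),rate=.15)
    hit=move_linear((x,y,.029),rate=.05,until_force=8); s=get_state(); print('hit',hit,s['eef_pos'].round(4),s['force'].round(2))
    set_gripper(.03,20); s=get_state(); print('grip',s['width'],s['gripper_force'],s['eef_pos'].round(4),s['time'])
    d=s['eef_pos'][2]-.0245
    move_linear((x,y,.06),rate=.08); move_linear((x,y,.25),rate=.2); s=get_state(); print('up',s['width'],s['gripper_force'],s['force'].round(2)); return d
E
python3 - <<'E'
from h import *
move_linear((.46,.25,.34)) if False else None
q,_=pick_ori((*EGG[0],.25),RY); move_to((*EGG[0],.25),q)
d=pick(0); print('d',d)
for sgn in(1,-1):
    r=pick_ori((*CUP[0],.12),SY+sgn*np.pi/4); print(sgn, None if r is None else r[1].round(2))
w=grab('wrist'); save('egg_up.png',cv2.resize(w['pixels'],(480,360)))
E
```

```text
hit False [ 0.5143 -0.1026  0.0289] [ 0.26  0.07 -0.85]
grip 0.02984663104313273 0.2594129915814847 [ 0.5147 -0.1027  0.0294] 6.9083
up 0.029686720754638764 0.0 [ 0.19 -0.17 -0.95]
d 0.004862242814657955
1 [ 0.46  0.09  1.9  -0.    1.15 -0.25]
-1 [ 0.46  0.09  1.9  -0.    1.15  1.32]
```

View pics/egg_up.png

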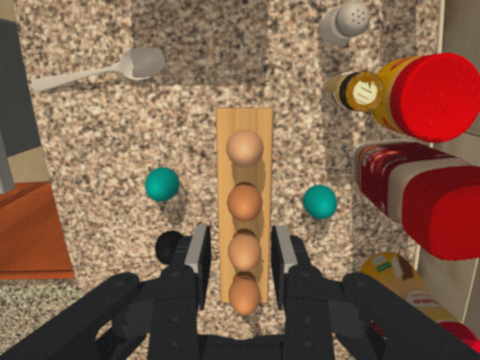

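The grip missed: the fingers closed to 30 mm. In the picture all four eggs still stand in the rack (480-wide pixels (245,147), (243,202), (244,252), (244,295)), and the fingertips are at (200,260) and (283,260). I check the geometry before retrying.

```bash
python3 - <<'E'
from h import *
s=get_state(); print(s['eef_pos'].round(4),s['ee_rot'].round(4),Rn.from_quat(s['ee_rot']).as_matrix().round(3).tolist(),s['width'])
w=grab('wrist'); print('tcp px',project(w,s['eef_pos']),'egg0 top px',project(w,[*EGG[0],.0865]),'w2c',(-w['T'][:3,:3].T@w['T'][:3,3]).round(3))
hsv=cv2.cvtColor(w['pixels'],cv2.COLOR_RGB2HSV); P=cloud(w)
m=cv2.inRange(hsv,(3,50,60),(20,220,255)); m[~((P[...,2]>.05)&(P[...,2]<.13))]=0
n,l,st,c=cv2.connectedComponentsWithStats(m)
for i in range(1,n):
    if st[i,4]>150: p=P[l==i]; print(c[i].round(0),st[i,4],sphfit(p)[0].round(4),sphfit(p)[1].round(4),np.nanpercentile(p[:,2],98).round(4))
# fingertip depth
for u,v in((267,345),(377,345),(267,330),(377,330),(262,380),(382,380)): print(u,v,P[v,u].round(4),w['pixels'][v,u])
save('full2.png',w['pixels'])
E
```

```text
[ 0.513  -0.1022  0.2479] [ 0.7284  0.6852 -0.0009 -0.0017] [[0.061, 0.998, -0.004], [0.998, -0.061, 0.001], [0.001, -0.004, -1.0]] 0.030044763105328706
tcp px [[320.36690592 282.17112766]] egg0 top px [[322.74322633 205.5648856 ]] w2c [ 0.518 -0.026  0.427]
[467.  25.] 1771 [0.6377 0.0314 0.068 ] 0.0211 0.0897
[631.  45.] 1525 [0.7318 0.0163 0.0683] 0.0533 0.0769
[529. 125.] 948 [ 0.7287 -0.0532  0.0708] 0.049 0.086
[474. 121.] 1701 [ 0.6448 -0.0429  0.0796] 0.0298 0.1065
[592. 210.] 2532 [ 0.7173 -0.1337  0.0746] 0.0688 0.1294
[326. 198.] 2001 [ 0.5172 -0.1034  0.0633] 0.0209 0.0862
[497. 207.] 282 [ 0.679  -0.129   0.0669] 0.0206 0.0846
[326. 271.] 1800 [ 0.5129 -0.1738  0.0625] 0.0215 0.0861
[326. 337.] 1694 [ 0.5086 -0.2437  0.0617] 0.0222 0.0861
[585. 382.] 6044 [ 0.7515 -0.288   0.0907] 0.0433 0.1284
[326. 396.] 1546 [ 0.5045 -0.3138  0.0613] 0.0224 0.0858
267 345 [ 0.4985 -0.0907  0.3195] [39 38 37]
377 345 [ 0.5305 -0.0931  0.3187] [80 77 69]
267 330 [ 0.4973 -0.0909  0.3103] [125 119 109]
377 330 [ 0.5316 -0.0934  0.3094] [136 131 117]
262 380 [ 0.497  -0.0984  0.3255] [23 24 29]
382 380 [ 0.5305 -0.0977  0.3292] [33 29 34]
```

View pics/full2.png

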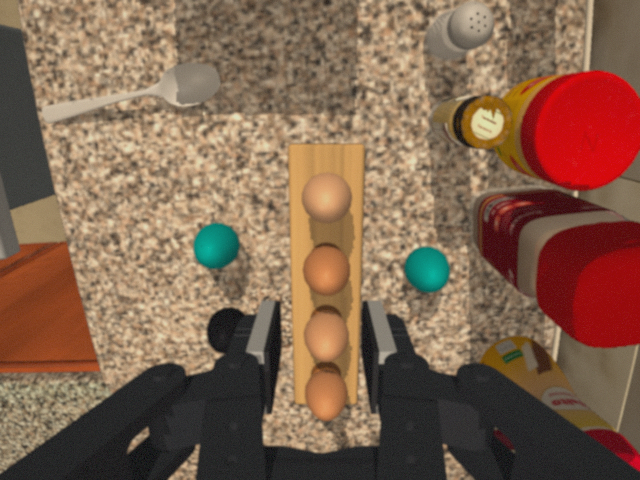

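The picture shows the fingertips at (267,302) and (374,302), whereas the reported TCP projects to (320,282). By depth the tips stand about 50 mm higher than the TCP says, so the fingers only closed above the egg. I measure this offset at several openings, up here.

```bash
python3 - <<'E'
from h import *
for wd in(.03,.046,.066):
    set_gripper(wd,20); s=get_state(); w=grab('wrist'); P=cloud(w); R=Rn.from_quat(s['ee_rot']).as_matrix()
    L=(P-s['eef_pos'])@R   # tool coordinates
    m=(np.abs(L[...,0])<.02)&(np.abs(L[...,1])<.065)&(L[...,2]>-.15)&(L[...,2]<.03)
    for sg in(-1,1):
        k=m&(L[...,1]*sg>0); z=L[k]; t=np.nanpercentile(z[:,2],[99.8,99,97]); near=z[z[:,2]>t[2]-.004]
        print(wd,round(s['width'],4),sg,len(z),'tip tool z',t.round(4),'inner y',np.abs(near[:,1]).min().round(4),'outer',np.abs(near[:,1]).max().round(4),'x',near[:,0].min().round(4),near[:,0].max().round(4))
    rows=np.argwhere(m); print('top row',rows[:,0].min(), s['time'])
E
```

```text
0.03 0.0297 -1 26442 tip tool z [-0.0403 -0.0453 -0.0532] inner y 0.0144 outer 0.0285 x -0.0119 0.0114
0.03 0.0297 1 26502 tip tool z [-0.0404 -0.0451 -0.0531] inner y 0.015 outer 0.029 x -0.0122 0.0111
top row 300 8.8667
0.046 0.0461 -1 26256 tip tool z [-0.041  -0.0459 -0.0531] inner y 0.0224 outer 0.0366 x -0.0121 0.0112
0.046 0.0461 1 26275 tip tool z [-0.0411 -0.046  -0.0531] inner y 0.0229 outer 0.0368 x -0.0121 0.0112
top row 303 9.2167
0.066 0.066 -1 25548 tip tool z [-0.0445 -0.0486 -0.055 ] inner y 0.0323 outer 0.0465 x -0.0122 0.011
0.066 0.066 1 25400 tip tool z [-0.0447 -0.0489 -0.0552] inner y 0.0327 outer 0.0472 x -0.0125 0.0112
top row 308 9.6
```

At a 46 mm opening the true tips stand 40 mm behind the reported TCP. Putting the pads at the egg's widest point therefore needs a TCP z of about -0.006, with the tips at 0.034. I retry with a guarded descent, and measure the cups in the top and scene views as a cross-check.

```bash
sed -i 's/,\.029)/,-.006)/g; s/until_force=8/until_force=4/; s/set_gripper(.03,20); s=/set_gripper(.036,20); s=/; s/move_linear((x,y,.06),rate=.15)/move_linear((x,y,.04),rate=.15)/' h.py
python3 - <<'E'
from h import *
for n in('top','scene'):
    f=grab(n); P=cloud(f)
    for i,c in enumerate(CUP):
        k=(np.hypot(P[...,0]-c[0],P[...,1]-c[1])<.025)&(P[...,2]>.113)&(P[...,2]<.126); p=P[k]
        if len(p)>15:
            s=np.linalg.lstsq(np.c_[2*p[:,:2],np.ones(len(p))],(p[:,:2]**2).sum(1),rcond=None)[0]; print(n,i,len(p),s[:2].round(4),np.sqrt(s[2]+s[:2]@s[:2]).round(4),np.median(p[:,2]).round(4))
d=pick(0); print('d',d)
w=grab('wrist'); save('egg_up2.png',cv2.resize(w['pixels'],(480,360)))
E
```

```text
top 0 51 [0.438  0.2963] 0.0161 0.1179
hit False [ 0.5146 -0.1027 -0.0057] [-0.15 -0.7   0.78]
grip 0.04419056247743226 21.6905178129673 [ 0.5168 -0.1033 -0.0045] 12.75
up 0.04396394825261752 21.564196944236755 [-0.19 -0.28 -0.37]
d -0.02902851991745687
```

View pics/egg_up2.png

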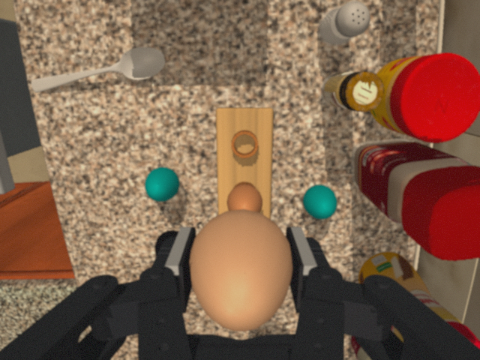

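Egg 0 is held at 44 mm and 21 N, and its ring at (245,143) is empty. The pull on the fingers (+2 mm in x) confirms the wrist camera's positions over the top camera's, so I use those. Now I place it in cup 0.

```bash
cat >> h.py <<'E'
EGG=EGG+[.0025,-.001]
def panz(name):
    f=grab(name); P=cloud(f); ex=np.array([np.cos(SY),np.sin(SY)]); ey=np.array([-ex[1],ex[0]]); r=P[...,:2]-CUP[1]
    a=r@ex; b=r@ey; hs=cv2.cvtColor(f['pixels'],cv2.COLOR_RGB2HSV)[...,1]
    k=(a>-.045)&(a<.10)&(abs(b)<.115)&(P[...,2]>.07)&(P[...,2]<.125)&(hs<40); z=P[...,2][k]
    if len(z)<50: return None
    h,e=np.histogram(z,np.arange(.07,.126,.001)); c=e[h.argmax()]; return len(z),np.median(z[abs(z-c-.0005)<.002]).round(4)
def place(c,d,ztop,sgn=1):
    x,y=CUP[c]; q,_=pick_ori((x,y,.1),SY+sgn*np.pi/4); zf=ztop-.0055-.005+d
    move_to((x,y,zf+.09),q); s=get_state(); print('above',s['eef_pos'].round(4),s['width'],'pan',panz('wrist'),panz('top'))
    move_linear((x,y,zf+.02),rate=.1); move_linear((x,y,zf+.006),rate=.03); print('pre pan',panz('wrist'))
    move_linear((x,y,zf),rate=.015); wait(.3); s=get_state(); print('down',s['eef_pos'].round(4),zf,s['force'].round(2),'pan',panz('wrist'),panz('top'),s['time'])
E
python3 - <<'E'
from h import *
place(0,-.029,.1193)
w=grab('wrist'); save('pl0.png',cv2.resize(w['pixels'],(480,360)))
E
```

```text
above [0.4403 0.2945 0.1701] 0.043872670518798174 pan (30678, np.float64(0.1055)) (2705, np.float64(0.1044))
pre pan (34128, np.float64(0.1057))
down [0.4396 0.2951 0.0799] 0.0798 [-0.69  0.06 -0.04] pan (33935, np.float64(0.1004)) (2516, np.float64(0.0986)) 18.8667
```

View pics/pl0.png

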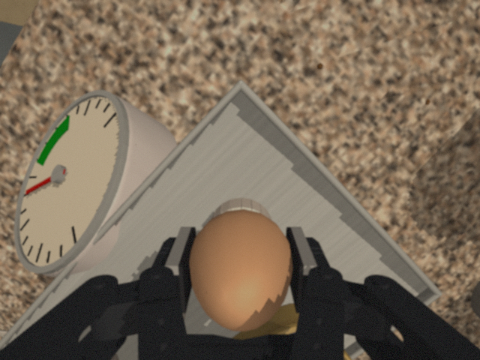

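The egg sits in the cup, and the pan sank 5 mm, so it carries the weight. The needle is at (40,185), just short of the green band at (55,140). I release and read the needle numerically.

```bash
cat >> h.py <<'E'
def read_needle(name='wrist'):
    f=grab(name); P=cloud(f); ex=np.array([np.cos(SY),np.sin(SY),0]); ey=np.array([-ex[1],ex[0],0])
    c0=np.r_[CUP[1],0]+ex*(.030-.125)+[0,0,.062]; L=(P-c0)@np.c_[ex,ey,[0,0,1]]
    hsv=cv2.cvtColor(f['pixels'],cv2.COLOR_RGB2HSV)
    near=(np.hypot(L[...,0],L[...,1])<.062)&(abs(L[...,2])<.06)&np.isfinite(L[...,0])
    g=near&(cv2.inRange(hsv,(45,120,40),(80,255,255))>0)
    r=near&((cv2.inRange(hsv,(0,140,70),(6,255,255))|cv2.inRange(hsv,(172,140,70),(180,255,255)))>0)
    face=near&(cv2.inRange(hsv,(12,15,120),(35,110,255))>0); p=L[face]
    for _ in range(3):
        A=np.c_[p[:,:2],np.ones(len(p))]; s=np.linalg.lstsq(A,p[:,2],rcond=None)[0]; p=p[abs(A@s-p[:,2])<.003]
    sl=np.hypot(1,s[0]); o=[]
    for m in(g,r):
        q=L[m]; q=q[abs(q[:,:2]@s[:2]+s[2]-q[:,2])<.006]; a,b=q[:,0]*sl,q[:,1]; an=np.arctan2(-b,a)%(2*np.pi); R=np.hypot(a,b); o.append((an,R))
    (ga,_),(ra,rr)=o; k=rr>.02
    print('needle',name,'face',len(p),s.round(3),'green',np.percentile(ga,[1,99]).round(3) if len(ga) else None,'red n',k.sum(),'angle',np.median(ra[k]).round(3),'time',get_state()['time'])
E
python3 - <<'E'
from h import *
set_gripper(.060,20); s=get_state(); z=s['eef_pos']
move_linear((z[0],z[1],z[2]+.03),rate=.05); move_linear((z[0],z[1],.21),rate=.2)
read_needle(); read_needle('top'); print(panz('wrist'),panz('top')); f=grab('wrist')
# egg in cup: where
hsv=cv2.cvtColor(f['pixels'],cv2.COLOR_RGB2HSV); P=cloud(f)
m=(cv2.inRange(hsv,(3,50,60),(20,220,255))>0)&(np.hypot(P[...,0]-CUP[0,0],P[...,1]-CUP[0,1])<.03)&(P[...,2]>.12); p=P[m]
print(len(p),sphfit(p)[0].round(4),np.percentile(p[:,2],98))
E
```

```text
needle wrist face 4366 [ 1.038e+00 -4.000e-03  1.000e-03] green [2.58  3.447] red n 67 angle 2.132 time 20.7667
needle top face 386 [ 1.031  0.054 -0.   ] green [2.63  3.434] red n 4 angle 2.114 time 20.8167
(33508, np.float64(0.1006)) (2671, np.float64(0.1004))
4515 [0.4046 0.3307 0.231 ] 0.3175936707298421
```

The needle reads 2.13 rad, and the measured green band of 2.58–3.45 agrees with the text. One more egg should bring it to about 2.78. I pick egg 1 for cup 2, which is the freest one.

```bash
python3 - <<'E'
from h import *
d=pick(1); s=get_state(); print('d',d)
assert .038<s['width']<.05
place(2,d,.1146,sgn=-1)
w=grab('wrist'); t=grab('top'); save('pl1.png',np.hstack([cv2.resize(w['pixels'],(400,300)),cv2.resize(t['pixels'][150:285,140:320],(400,300))]))
E
```

```text
hit False [ 0.5127 -0.1733 -0.0057] [-0.65 -1.27  0.12]
grip 0.044344350042466237 20.500194802880287 [ 0.5129 -0.1733 -0.0054] 25.275
up 0.044313004130631016 20.528938695788383 [ 0.17  0.1  -1.22]
d -0.02994776900328966
above [0.4289 0.1555 0.164 ] 0.044236103430704596 pan (54533, np.float64(0.1005)) (1239, np.float64(0.1005))
pre pan (93743, np.float64(0.1005))
down [0.4286 0.1559 0.0742] 0.07415223099671032 [-0.14 -0.54  0.3 ] pan (93130, np.float64(0.0954)) (700, np.float64(0.0954)) 31.1333
```

View pics/pl1.png

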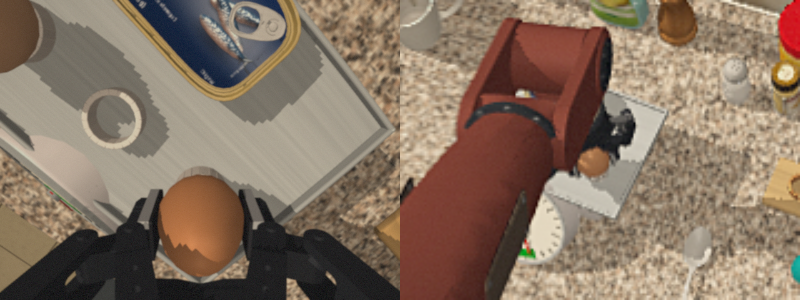

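The egg stands in cup 2 (left half, (200,220)), egg 0 stays seated at top left, and the pan sank another 5 mm. I release, clear away, and read the needle and both eggs.

```bash
python3 - <<'E'
from h import *
set_gripper(.060,20); z=get_state()['eef_pos']
move_linear((z[0],z[1],z[2]+.03),rate=.05); move_linear((z[0],z[1],.25),rate=.2)
q,_=pick_ori((.40,.20,.34),0.); move_to((.40,.20,.34),q); wait(1.0)
read_needle(); print(panz('wrist')); f=grab('wrist'); P=cloud(f); hsv=cv2.cvtColor(f['pixels'],cv2.COLOR_RGB2HSV)
for c in CUP[[0,2]]:
    m=(cv2.inRange(hsv,(3,40,40),(20,220,255))>0)&(np.hypot(P[...,0]-c[0],P[...,1]-c[1])<.03)&(P[...,2]>.12)&(P[...,2]<.19); p=P[m]
    print(c,len(p),sphfit(p)[0].round(4),sphfit(p)[1].round(4),'top',np.percentile(p[:,2],98).round(4),'expect',.0954+.014-.0055+.062)
wait(.5); read_needle(); s=get_state(); print(s['time'],s['width'],s['gripper_force'])
E
```

```text
needle wrist face 2517 [0.992 0.003 0.001] green [2.572 3.456] red n 22 angle 2.711 time 35.0583
(23790, np.float64(0.0956))
[0.4395 0.2951] 2221 [0.4392 0.2952 0.1429] 0.0208 top 0.1656 expect 0.1659
[0.4286 0.1559] 1798 [0.4281 0.155  0.1417] 0.0216 top 0.1655 expect 0.1659
needle wrist face 2532 [0.992 0.003 0.001] green [2.572 3.453] red n 22 angle 2.713 time 35.7083
35.7083 0.059903149818969666 0.0
```

Both eggs are upright and seated at the expected height. The needle reads 2.71, inside the band but nearer its lower edge, so I verify once more from another viewpoint before handing in.

```bash
python3 - <<'E'
from h import *
q,_=pick_ori((.37,.12,.30),0.); move_to((.37,.12,.30),q); wait(.5)
for _ in range(2): read_needle()
read_needle('top'); print(get_state()['qvel'].round(3).max())
E
```

```text
needle wrist face 3784 [0.995 0.005 0.001] green [2.569 3.458] red n 37 angle 2.708 time 36.725
needle wrist face 3798 [0.997 0.006 0.001] green [2.568 3.455] red n 38 angle 2.711 time 36.775
needle top face 205 [1.083 0.136 0.003] green [2.606 3.422] red n 1 angle 2.803 time 36.825
0.001
```

The needle rests at 2.71 rad in both wrist views, against a band of 2.58–3.47, and the robot touches nothing.

```bash
python3 -c "
from workcell import close_job; print(close_job())"
```

```text
the job is handed in; nothing more can be done
None
```

Job handed in at about 37 s: two eggs stand upright in pan cups 0 and 2, the needle rests at about 2.71 rad inside the green band (2.58–3.47), and the other two eggs and the butter tub stayed where they were; the first grip attempt closed above its egg, which stayed in the rack and was taken on the second try.

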